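# Prop the sample bin's spring flap and fetch the black-capped vial

## Robot

A 6-joint arm with a two-finger parallel gripper is mounted at the origin on a cart in front of the work surface, level with it; the furniture and walls round the work are solid. World frame = base frame: x ahead of the robot, y to its left, z up, the work surface at z = 0. Lengths are in m, angles in rad, forces in N, time in s.
With the tool pointing down it reaches from about 0.35 to 0.85 m from the base axis. Payload 8.1 kg.
Tool frame: the origin (TCP) lies at the centre of the arm's flange, where the gripper is bolted on; the fingertips stand 186 mm ahead of it and the grasp point (between the pads) lies 167 mm ahead of it; z points along the fingers, y is the line along which they close (so a half turn about z gives the same grasp; the last joint's range is limited). The gripper opens to 93 mm and grips with 3 to 60 N. Pads are 15 mm wide; open, the fingers measure 128 mm over their backs; the gripper's body (75 mm by 188 mm) begins 65 mm behind the grasp point.
Start: joints at [1.199, 0.13, 1.488, -0, 1.523, -0.085], TCP at [0.17, 0.576, 0.405] pointing down, gripper open.
Joint ranges: [-2.96, 2.96], [-0.89, 2.26], [0.02, 2.5], [-1.34, 4.48], [0, 2.73], [-2.66, 2.66]. Speed limits (rad/s): [2.39, 2.39, 2.79, 3.14, 3.14, 3.14].

## Interface

Orientations are given as a rotation vector (axis times angle).
In Python, from plant import read_state, read_camera, camera_params, robot gives the robot as it stands.
- The arm moves only by the tool carry_out, never from a script. Its argument "targets" is a list of rows, each an object of numbers: "hand": the opening in per cent of the stroke, from 0 (shut) to 100 (fully open); "x", "y", "z": the shift along the tool's x, y, z in m; "ax", "ay", "az": the turn, a rotation vector about the tool's x, y, z in rad. In form: [{"hand": .., "x": .., "y": .., "z": .., "ax": .., "ay": .., "az": ..}, ...]. A call has 1 to 8 rows; each row is the pose to reach, as a shift and turn from the pose commanded when the call began, along the tool's axes at that moment; what a row does not reach only later rows make up. A row lasts 1/8 s, in which the tool goes at most 62.5 mm and 10.7 degrees, less where a joint would pass 70% of its speed; a pose out of reach is approached as far as the arm can. A call with a gripper value outside its range is refused whole. The fingers move at their own pace and stop on an object; "newtons" is the grip in N (left out, the last holds). Time passes only in rows, so rows that repeat a pose let the fingers close. It gives the time, the measured TCP pose, the force, the opening and the grip force at its end, in the units of the state.
- read_state(): the state, without advancing time (a new reading comes with each control period).
- read_camera(name): name is "scene" or "top"; returns (picture, depth): 400x640x3 uint8, blue, green, red; 400x640 float32, m along the optical axis (not along the pixel's ray), 0 where there is no reading.
- camera_params(name): a dict with "fx", "fy", "cx", "cy" (pixels), "position" and "rotation" of the camera in the world. Camera axes: x right, y up, looking along -z (the intrinsics and any distortion apply to the point x, -y, -z); pixel columns grow to the right and rows downward; lengths in m; the calibration is good to about 2 mm. A picture is of the moment at which its call begins. camera_params takes no time and is no camera call.
- robot.close_job(): hands the job in; it is judged then, once.
The state is a dict: "t": time; "q": joint angles; "dq": joint speeds; "joint_torque": joint torques, N m; "tool_pos": TCP position; "orientation": TCP orientation; "force": force on the tool from outside, world axes, zero at the start; "wrist_torque": the same for the moment, N m; "opening": finger opening in m; "gripper_force": force on a finger pad.
Only numpy, scipy, OpenCV 4.12 (cv2) and the standard library are available. Lean on these libraries where they do the work, as an engineer would, in place of code of your own. Each camera call takes 0.05 s, during which the arm holds its last target. There are 200 camera calls.

## Task

Prop the grey bin's spring flap open: push it in with the plain blue-capped bottle from the bench in front (no fittings in its cap) and leave the bottle standing upright on the bin floor, in the empty left half. Then take the black-capped vial out of the bin and stand it upright in the white tray. Leave the white-capped vial standing in its place, and the flap still propped.

Things in the scene. Friction and masses are not known exactly. Their poses are not given: they have to be found in the camera images.
- bin: grey sample bin, fixed. Origin: centre of its underside; x through its depth, away from the robot, y to the left along it, z up. Inside x -57.5 to 57.5, y -157 to 157 mm; floor top at z = 6 mm; front and end walls 5 mm thick, 68 mm high; back wall 186 mm high with end brackets 28 mm deep. Left half (y > 0) empty; two vials stand in the right half 30 mm behind the front wall, 80 mm apart.
- flap (a joint): clear plate 302 mm long (y), 4 mm thick, hinged along y at bin x = 57.5, z = 180 mm. 0 = shut: slopes down to its free edge over the front wall, covering the vials. Grows to 0.9 rad as its edge is pushed down and back into the bin (about 0.55 with the bottle on the prop spot). A light spring (0.5 to 2 N at the edge) shuts it. The bottle's foot, lowered straight down, pushes it open; it then leans on the bottle's back.
- prop_spot (a point): point on the bin floor, in the empty left half, for the centre of the bottle's foot: 34 mm behind the front wall's inner face (6 mm free before the bottle), 52 mm from the left wall. Axes as the bin's.
- flap_edge (a point): middle of the orange bar, 8 mm thick, that runs along the flap's free edge, 136 mm from the hinge; shut, it is 102 mm above the bench over the front wall. Its sweep passes at least 5 mm above the vials.
- bottle: round glass bottle with a plain blue screw cap, 56 mm across, 118 mm tall, 0.25 kg, standing on the open bench; origin at the centre of its foot, z up. The cap, 47 mm across, from 94 to 118 mm above the foot, is the place to grip from above.
- vial_black: small round vial with a black cap and bluish contents, 22 mm across, 46 mm tall, 30 g, standing on the bin floor under the flap; origin at the centre of its foot, z up. The cap is the top 10 mm, 19 mm across.
- vial_white: the same vial with a white cap, also standing in the bin: not wanted.
- tray: white open tray fixed to the bench, 110 (x) by 130 (y) by 14 mm, walls and floor 4 mm; origin at the centre of its underside, z up.

How it is judged:
By the outcome, as a careful person would: the job done as asked, in the order asked, and still so for the second after the job is handed in, with the robot touching nothing.
It also fails if it takes over 58 s, if anything falls off the work surface, if the arm or the gripper's body presses on something with over 40 N, if the wrist force passes 120 N, or if a joint passes its speed limit or range.

## Working session

There is one attempt and no reset: what is moved stays moved. The work goes in short steps, Python scripts to look and compute and a tool call to move; the robot and the scene stay as the last step left them, time stands still between calls to the robot, and variables do not carry over. Pictures are saved under pics/ and viewed, at most 10 in all, crops included, and the job is handed in when it is done.

Besides the shell and the picture viewer there is one more tool, called by a JSON object that holds its "api" and its "payload", one argument or row to a line. carry_out: Moves the arm, as the interface text tells. Its arguments: {"type":"object","properties":{"targets":{"type":"array","items":{"type":"object","properties":{"hand":{"type":"number"},"x":{"type":"number"},"y":{"type":"number"},"z":{"type":"number"},"ax":{"type":"number"},"ay":{"type":"number"},"az":{"type":"number"}}}},"newtons":{"type":"number"}},"required":["targets"]}

```bash
mkdir -p pics; ls; python3 - <<'E'
from plant import *
import cv2,numpy as np
for n in("scene","top"):
    p,d=read_camera(n);cv2.imwrite(f"pics/{n}0.png",p);np.save(f"pics/{n}0.npy",d);print(n,camera_params(n))
s=read_state();print({k:np.round(v,3).tolist() for k,v in s.items()})
E
```

```text
pics
scene {'fx': 489.3607548254225, 'fy': 489.3607548254225, 'cx': 313.4787333669388, 'cy': 210.07619156007556, 'position': array([-0.11342906, -0.61926949,  1.20355202]), 'rotation': array([ 0.65833964, -0.28099699, -0.75548386])}
top {'fx': 437.51341400466487, 'fy': 437.51341400466487, 'cx': 310.6817243387303, 'cy': 188.292513295839, 'position': array([0.40456495, 0.00678672, 1.52540528]), 'rotation': array([ 0.08190391, -0.04705887, -1.55195552])}
{'t': 0.1, 'q': [1.199, 0.131, 1.489, -0.0, 1.523, -0.085], 'dq': [-0.001, -0.001, -0.002, -0.001, 0.001, -0.002], 'joint_torque': [0.001, -56.135, -49.309, 0.077, 0.029, -0.0], 'tool_pos': [0.17, 0.575, 0.404], 'orientation': [-0.449, -3.109, 0.003], 'force': [0.019, 0.382, -0.136], 'wrist_torque': [-0.001, -0.008, 0.066], 'gripper_force': 0.0, 'opening': 0.093}
```

View pics/scene0.png

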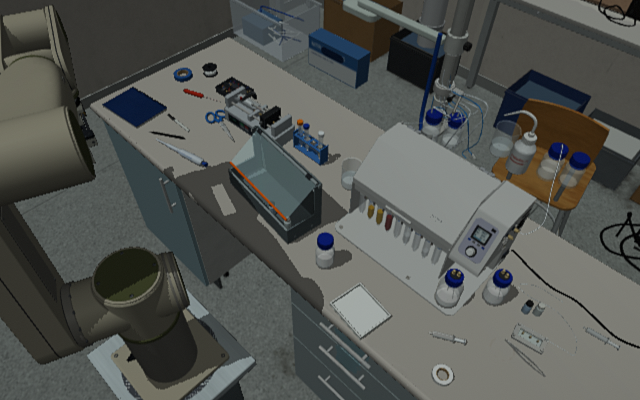

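View pics/top0.png

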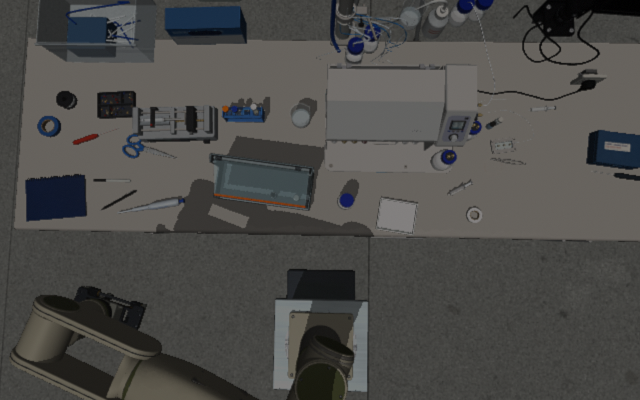

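The scene picture shows the bottle's cap at (325,238), the bin at (275,185) with the orange bar from (232,165) to (286,220), and the tray at (361,309). In the top view the cap is at (346,200), the bin spans (213–312, 153–208), and the tray is at (397,215).

```bash
cat > h.py <<'E'
from plant import *
import cv2,numpy as np
from scipy.spatial.transform import Rotation as R
def cam(n):
    c=camera_params(n);return c,R.from_rotvec(c['rotation']).as_matrix()
def ray(n,u,v):
    c,M=cam(n);u=np.asarray(u,float);v=np.asarray(v,float)
    d=np.stack([(u-c['cx'])/c['fx'],-(v-c['cy'])/c['fy'],-np.ones_like(u)],-1)
    return c['position'],d@M.T
def plane(n,u,v,z):
    o,d=ray(n,u,v);return o+d*((z-o[2])/d[...,2])[...,None]
def cloud(n,D):
    v,u=np.mgrid[:400,:640];o,d=ray(n,u,v);P=o+d*D[...,None];P[D==0]=np.nan;return P
def proj(n,P):
    c,M=cam(n);q=(np.asarray(P)-c['position'])@M
    return np.stack([c['cx']+c['fx']*q[...,0]/-q[...,2],c['cy']+c['fy']*q[...,1]/q[...,2]],-1)
E
python3 - <<'E'
from h import *
for n in("scene","top"):
    p=cv2.imread(f"pics/{n}0.png");D=np.load(f"pics/{n}0.npy");P=cloud(n,D)
    hsv=cv2.cvtColor(p,cv2.COLOR_BGR2HSV)
    def blob(name,m,z):
        k,l,s,c=cv2.connectedComponentsWithStats(m.astype(np.uint8))
        for i in range(1,k):
            if s[i,4]>25:
                q=P[l==i];print(n,name,s[i].tolist(),'depthmed',np.nanmedian(q,0).round(3),'plane',plane(n,*c[i],z).round(4))
    X=P[...,0];Y=P[...,1];Z=P[...,2];roi=(X>.2)&(X<.75)&(Y>-.45)&(Y<.4)
    blob('cap',roi&(hsv[...,0]>105)&(hsv[...,0]<130)&(hsv[...,1]>150)&(hsv[...,2]>50)&(Z>.05),.118)
    mo=roi&(hsv[...,0]<16)&(hsv[...,1]>140)&(hsv[...,2]>70)
    blob('bar',mo,.102)
    v,u=np.nonzero(mo&(Z>.07)&(Z<.13))
    if len(v):
        q=plane(n,u,v,.104);a=q[q[:,1]>np.quantile(q[:,1],.98)].mean(0);b=q[q[:,1]<np.quantile(q[:,1],.02)].mean(0)
        r=cv2.minAreaRect((q[:,:2]*1000).astype(np.float32));print('bar rect',r,'ends',a,b)
    mt=(X>.3)&(X<.6)&(Y>-.4)&(Y<-.1)&(hsv[...,2]>150)&(hsv[...,1]<40)&(abs(Z)<.04)
    blob('tray',mt,.012)
    print('bench z',np.nanmedian(Z[roi&(abs(Z)<.03)]))
    m=roi&(Z>.15)&(Z<.2)&(X<.62)&(Y>-.1)
    if m.sum()>20:
        print(n,'backwall',m.sum(),np.round(cv2.minAreaRect((P[m][:,:2]*1000).astype(np.float32)),1) if 0 else cv2.minAreaRect((P[m][:,:2]*1000).astype(np.float32)))
t=cv2.convertScaleAbs(cv2.imread("pics/top0.png")[140:250,195:435],alpha=1.8);s=cv2.convertScaleAbs(cv2.imread("pics/scene0.png")[120:260,215:355],alpha=1.8)
cv2.imwrite("pics/c0.png",np.vstack([cv2.resize(t,(720,330),interpolation=2)[:, :],np.hstack([cv2.resize(s,(260,260),interpolation=2),np.zeros((260,460,3),np.uint8)])]))
cv2.imwrite("pics/c1.png",cv2.resize(s,(600,600),interpolation=2))
E
```

```text
scene cap [317, 233, 16, 13, 166] depthmed [ 0.487 -0.079  0.118] plane [ 0.4868 -0.0789  0.118 ]
scene cap [446, 269, 18, 15, 115] depthmed [ 0.621 -0.408  0.131] plane [ 0.6336 -0.4027  0.118 ]
scene bar [230, 162, 57, 59, 196] depthmed [0.481 0.199 0.105] plane [0.4829 0.1976 0.102 ]
bar rect ((529.8896484375, 78.23135375976562), (141.9020233154297, 537.4278564453125), 20.556554794311523) ends [0.50081174 0.35036254 0.104     ] [ 0.68462369 -0.14795961  0.104     ]
scene tray [334, 287, 56, 49, 1387] depthmed [ 0.443 -0.259  0.004] plane [ 0.4391 -0.2611  0.012 ]
bench z 0.001540501775584513
scene backwall 1906 ((571.8726806640625, 193.1683349609375), (330.49810791015625, 68.48017883300781), 83.5428237915039)
top cap [443, 150, 13, 14, 79] depthmed [ 0.627 -0.397  0.131] plane [ 0.63   -0.4028  0.118 ]
top cap [340, 194, 14, 13, 137] depthmed [ 0.485 -0.075  0.117] plane [ 0.4852 -0.0763  0.118 ]
top bar [214, 194, 91, 14, 173] depthmed [0.48  0.207 0.106] plane [0.4797 0.2078 0.102 ]
bar rect ((479.61126708984375, 207.75650024414062), (297.84466552734375, 6.028180122375488), 83.25845336914062) ends [0.49584144 0.35390199 0.104     ] [0.4617763  0.06175266 0.104     ]
bench z 0.0007810309856524089
top backwall 1911 ((567.674560546875, 196.38951110839844), (327.90216064453125, 68.97598266601562), 83.2347640991211)
```

View pics/c1.png

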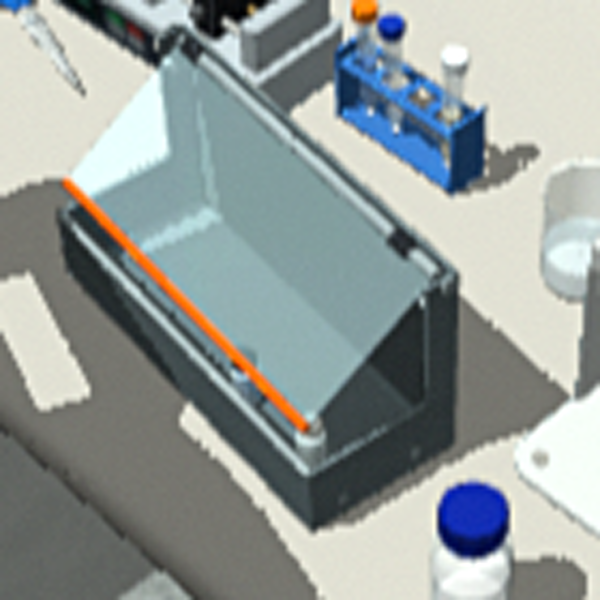

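View pics/c0.png

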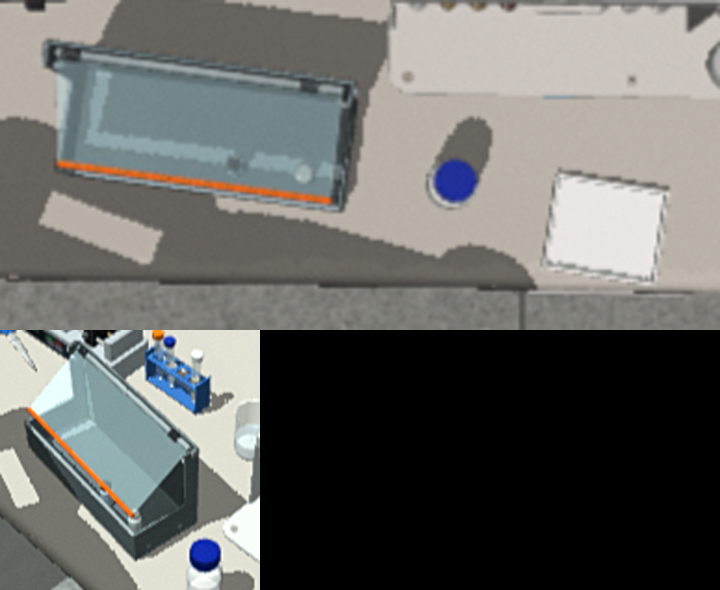

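The crops show the flap shut and both vials through it: black-capped at top-view (273,194), white-capped at (296,198). The front-right bottom corner is at scene pixel (288,243) and the rim corner at (288,230).

```bash
cat >> h.py <<'E'
YAW=-0.1175
BO=np.array([0.5333,0.2015,0.])
def bin2w(p):
    c,s=np.cos(YAW),np.sin(YAW);p=np.asarray(p,float)
    return BO+np.array([c*p[0]-s*p[1],s*p[0]+c*p[1],p[2]])
def move(g,half=None):
    "shift/turn in tool axes to bring grasp point to world g, pointing down, tool y along bin y"
    s=read_state();M=R.from_rotvec(s['orientation'])
    best=None
    for k in (0,np.pi):
        T=R.from_euler('z',YAW+k)*R.from_rotvec([np.pi,0,0])
        rv=(M.inv()*T).as_rotvec()
        if best is None or np.linalg.norm(rv)<np.linalg.norm(best):best=rv
    tcp=np.asarray(g)+[0,0,.167]
    print('shift',M.inv().apply(tcp-s['tool_pos']).round(4),'turn',best.round(4),'| grasp now',(s['tool_pos']+M.apply([0,0,.167])).round(4))
E
python3 - <<'E'
from h import *
print('rimcorner scene',plane('scene',287.8,230.1,.068),'pred',bin2w([-62.5,-162,.068]))
print('botcorner scene',plane('scene',288.5,243.2,0),'pred',bin2w([-.0625,-.162,0]))
print('rimcorner top',plane('top',309,210,.068),'pred',bin2w([-.0625,-.162,.068]))
for n in('scene','top'):
    p=cv2.imread(f"pics/{n}0.png");P=cloud(n,np.load(f"pics/{n}0.npy"));h=cv2.cvtColor(p,cv2.COLOR_BGR2HSV)
    c,s=np.cos(YAW),np.sin(YAW);Q=P-BO;bx=c*Q[...,0]+s*Q[...,1];by=-s*Q[...,0]+c*Q[...,1];Z=P[...,2]
    m=(abs(by)<.19)&(abs(bx)<.1)
    for lo,hi in((.06,.074),(.182,.2)):
        k=m&(Z>lo)&(Z<hi);print(n,lo,k.sum(),'bx',np.percentile(bx[k],[1,5,50,95,99]).round(3),'by',np.percentile(by[k],[1,5,50,95,99]).round(3))
    k=(abs(P[...,0]-.486)<.04)&(abs(P[...,1]+.077)<.04)&(Z>.113)
    print('cap circ',cv2.minEnclosingCircle((P[k][:,:2]*1000).astype(np.float32)))
    k=(abs(P[...,0]-.44)<.09)&(abs(P[...,1]+.26)<.1)&(h[...,2]>(180 if n=='scene' else 165))&(h[...,1]<40)
    v,u=np.nonzero(k);print('tray',cv2.minAreaRect((plane(n,u,v,.010)[:,:2]*1000).astype(np.float32)),h[...,2][215,397])
print('black cap top',plane('top',273.3,194.3,.052),'white',plane('top',296.3,198,.052))
print('black pred',bin2w([-.0275,-.04,.052]), 'prop',bin2w([-.0235,.105,.006]))
E
```

```text
rimcorner scene [0.46083989 0.04539083 0.068     ] pred [-8.05269807e+01 -1.53354616e+02  6.80000000e-02]
botcorner scene [0.46224634 0.04717921 0.        ] pred [0.45223972 0.04794388 0.        ]
rimcorner top [0.45189987 0.04458896 0.068     ] pred [0.45223972 0.04794388 0.068     ]
scene 0.06 346 bx [-0.061 -0.06  -0.055  0.067  0.069] by [-0.167 -0.166 -0.097  0.138  0.157]
scene 0.182 379 bx [0.046 0.054 0.063 0.072 0.073] by [-0.167 -0.159 -0.023  0.141  0.158]
cap circ ((486.2535705566406, -79.49839782714844), 23.742591857910156)
tray ((0.0, 0.0), (0.0, 0.0), 0.0) 100
top 0.06 227 bx [-0.063 -0.063 -0.059  0.027  0.052] by [-0.163 -0.162 -0.05   0.139  0.156]
top 0.182 421 bx [0.046 0.052 0.06  0.068 0.069] by [-0.162 -0.148 -0.003  0.147  0.161]
cap circ ((484.97540283203125, -75.61759948730469), 23.2244815826416)
tray ((0.0, 0.0), (0.0, 0.0), 0.0) 129
black cap top [0.50330268 0.16678129 0.052     ] white [0.49212641 0.08865765 0.052     ]
black pred [0.50130043 0.16499963 0.052     ] prop [0.52227117 0.30853091 0.006     ]
```

```bash
sed -i 's/BO=np.array.*/BO=np.array([0.534,0.1995,0.])/' h.py; python3 -c "
from h import *
move([.4857,-.0775,.25])
P=cloud('scene',np.load('pics/scene0.npy'));p=cv2.imread('pics/scene0.png')
for n in('scene','top'):
    p=cv2.imread(f'pics/{n}0.png');P=cloud(n,np.load(f'pics/{n}0.npy'));print(n,p[216,397],p[309,361])
    k=(abs(P[...,0]-.44)<.08)&(abs(P[...,1]+.26)<.09)&(P[...,2]>.009)&(P[...,2]<.02);print(k.sum(),cv2.minAreaRect((P[k][:,:2]*1000).astype(np.float32)),np.nanmedian(P[k],0))
"
```

```text
shift [-0.4878 -0.5368 -0.0124] turn [-0.0017 -0.0003 -0.1693] | grasp now [0.1695 0.575  0.2368]
scene [83 78 74] [166 169 163]
334 ((441.4411315917969, -257.8944091796875), (132.5153045654297, 114.72513580322266), 82.57754516601562) [ 0.4401628  -0.26017803  0.01278788]
top [126 128 130] [127 126 119]
218 ((444.41766357421875, -261.0721435546875), (139.54092407226562, 129.4800567626953), 80.7344741821289) [ 0.4353263  -0.25373009  0.0122082 ]
```

{"api": "carry_out", "payload": {
  "targets": [
    {"hand":100,"x":-0.03,"y":-0.033,"z":-0.01,"az":-0.03},
    {"hand":100,"x":-0.07,"y":-0.076,"z":-0.02,"az":-0.06},
    {"hand":100,"x":-0.11,"y":-0.12,"z":-0.03,"az":-0.09},
    {"hand":100,"x":-0.15,"y":-0.164,"z":-0.03,"az":-0.12},
    {"hand":100,"x":-0.19,"y":-0.208,"z":-0.03,"az":-0.15},
    {"hand":100,"x":-0.23,"y":-0.252,"z":-0.03,"az":-0.169},
    {"hand":100,"x":-0.27,"y":-0.296,"z":-0.03,"az":-0.169},
    {"hand":100,"x":-0.31,"y":-0.34,"z":-0.03,"az":-0.169}
  ]
}}

```text
schema error: expected keys hand, x, y, z, ax, ay, az
```

```bash
python3 -c "
from h import *
move([.4857,-.0775,.20])"
```

```text
shift [-0.4878 -0.5367  0.0376] turn [-0.0017 -0.0003 -0.1693] | grasp now [0.1695 0.575  0.2368]
```

{"api": "carry_out", "payload": {
  "targets": [
    {"hand":100,"x":-0.03,"y":-0.033,"z":-0.01,"ax":0,"ay":0,"az":-0.03},
    {"hand":100,"x":-0.07,"y":-0.076,"z":-0.02,"ax":0,"ay":0,"az":-0.06},
    {"hand":100,"x":-0.11,"y":-0.12,"z":-0.03,"ax":0,"ay":0,"az":-0.09},
    {"hand":100,"x":-0.15,"y":-0.164,"z":-0.03,"ax":0,"ay":0,"az":-0.12},
    {"hand":100,"x":-0.19,"y":-0.208,"z":-0.03,"ax":0,"ay":0,"az":-0.15},
    {"hand":100,"x":-0.23,"y":-0.252,"z":-0.03,"ax":0,"ay":0,"az":-0.169},
    {"hand":100,"x":-0.27,"y":-0.296,"z":-0.03,"ax":0,"ay":0,"az":-0.169},
    {"hand":100,"x":-0.31,"y":-0.34,"z":-0.03,"ax":0,"ay":0,"az":-0.169}
  ]
}}

```text
t: 1.1
tool_pos: [0.3711, 0.1599, 0.4346]
orientation: [0.184, 3.136, 0.0]
force: [0.5, 0.2, 0.3]
opening: 0.093
gripper_force: 0.0
```

```bash
python3 -c "
from h import *
move([.4857,-.0775,.20])"
```

```text
shift [-0.1416 -0.2223  0.0676] turn [0.0001 0.0002 0.    ] | grasp now [0.3711 0.1599 0.2676]
```

{"api": "carry_out", "payload": {
  "targets": [
    {"hand":100,"x":-0.025,"y":-0.04,"z":0,"ax":0,"ay":0,"az":0},
    {"hand":100,"x":-0.05,"y":-0.08,"z":0.01,"ax":0,"ay":0,"az":0},
    {"hand":100,"x":-0.075,"y":-0.12,"z":0.025,"ax":0,"ay":0,"az":0},
    {"hand":100,"x":-0.1,"y":-0.16,"z":0.04,"ax":0,"ay":0,"az":0},
    {"hand":100,"x":-0.125,"y":-0.195,"z":0.055,"ax":0,"ay":0,"az":0},
    {"hand":100,"x":-0.14,"y":-0.22,"z":0.065,"ax":0,"ay":0,"az":0},
    {"hand":100,"x":-0.1415,"y":-0.222,"z":0.0675,"ax":0,"ay":0,"az":0},
    {"hand":100,"x":-0.1415,"y":-0.222,"z":0.0675,"ax":0,"ay":0,"az":0}
  ]
}}

```text
t: 2.1
tool_pos: [0.485, -0.0751, 0.3669]
orientation: [-0.185, -3.135, -0.001]
force: [-0.3, 0.8, 1.0]
opening: 0.0933
gripper_force: 0.0
```

```bash
python3 -c "
from h import *
move([.4857,-.0775,.115])
p,d=read_camera('scene');c=p[130:270,250:390];cv2.imwrite('pics/s1.png',cv2.resize(cv2.convertScaleAbs(c,alpha=1.8),(560,560),interpolation=2))
p,d=read_camera('top')
"
```

```text
shift [-0.001  -0.0024  0.0849] turn [ 0.0005 -0.0011 -0.0006] | grasp now [ 0.4849 -0.075   0.1999]
```

View pics/s1.png

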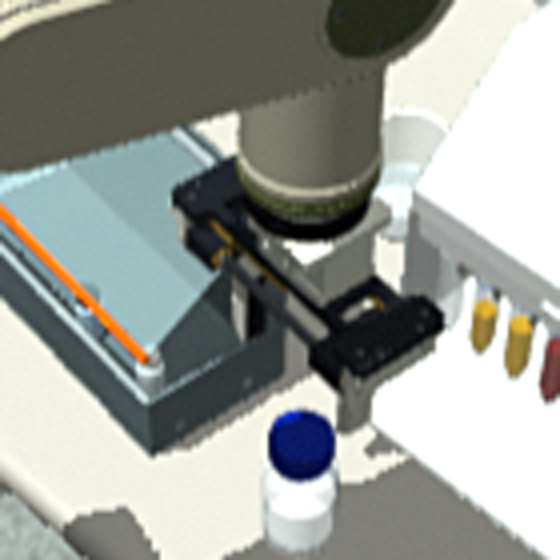

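The picture shows the open gripper over the bottle (cap at crop (302,442)), with its fingers straddling it along the bin's y. It is clear of the bin and the analyser.

{"api": "carry_out", "payload": {
  "targets": [
    {"hand":100,"x":-0.001,"y":-0.0024,"z":0.02,"ax":0,"ay":0,"az":0},
    {"hand":100,"x":-0.001,"y":-0.0024,"z":0.045,"ax":0,"ay":0,"az":0},
    {"hand":100,"x":-0.001,"y":-0.0024,"z":0.07,"ax":0,"ay":0,"az":0},
    {"hand":100,"x":-0.001,"y":-0.0024,"z":0.083,"ax":0,"ay":0,"az":0},
    {"hand":100,"x":-0.001,"y":-0.0024,"z":0.085,"ax":0,"ay":0,"az":0},
    {"hand":60,"x":-0.001,"y":-0.0024,"z":0.085,"ax":0,"ay":0,"az":0},
    {"hand":40,"x":-0.001,"y":-0.0024,"z":0.085,"ax":0,"ay":0,"az":0},
    {"hand":30,"x":-0.001,"y":-0.0024,"z":0.085,"ax":0,"ay":0,"az":0}
  ],
  "newtons": 25
}}

```text
t: 3.2
tool_pos: [0.4863, -0.078, 0.283]
orientation: [0.185, 3.135, -0.0]
force: [-0.2, -0.1, 0.0]
opening: 0.0678
gripper_force: 0.0
```

{"api": "carry_out", "payload": {
  "targets": [
    {"hand":30,"x":0,"y":0,"z":0,"ax":0,"ay":0,"az":0},
    {"hand":30,"x":0,"y":0,"z":0,"ax":0,"ay":0,"az":0},
    {"hand":30,"x":0,"y":0,"z":0,"ax":0,"ay":0,"az":0},
    {"hand":30,"x":0,"y":0,"z":0,"ax":0,"ay":0,"az":0}
  ]
}}

```text
t: 3.7
tool_pos: [0.486, -0.0779, 0.2823]
orientation: [0.185, 3.136, 0.0]
force: [1.0, 0.4, 0.7]
opening: 0.0466
gripper_force: 24.9
```

{"api": "carry_out", "payload": {
  "targets": [
    {"hand":30,"x":0,"y":0,"z":-0.015,"ax":0,"ay":0,"az":0},
    {"hand":30,"x":0,"y":0,"z":-0.04,"ax":0,"ay":0,"az":0},
    {"hand":30,"x":0,"y":0,"z":-0.075,"ax":0,"ay":0,"az":0},
    {"hand":30,"x":0,"y":0,"z":-0.11,"ax":0,"ay":0,"az":0},
    {"hand":30,"x":0,"y":0,"z":-0.145,"ax":0,"ay":0,"az":0},
    {"hand":30,"x":0,"y":0,"z":-0.175,"ax":0,"ay":0,"az":0},
    {"hand":30,"x":0,"y":0,"z":-0.19,"ax":0,"ay":0,"az":0},
    {"hand":30,"x":0,"y":0,"z":-0.195,"ax":0,"ay":0,"az":0}
  ]
}}

```text
t: 4.7
tool_pos: [0.486, -0.0779, 0.4781]
orientation: [0.185, 3.135, -0.0]
force: [-0.2, 0.0, -1.3]
opening: 0.0464
gripper_force: 24.9
```

```bash
python3 -c "
from h import *
g=bin2w([-.0235,.105,.31]);print(g);move(g)"
```

```text
[0.52297117 0.30653091 0.31      ]
shift [0.0085 0.3861 0.001 ] turn [-0.0002  0.001  -0.0003] | grasp now [ 0.4862 -0.078   0.3111]
```

{"api": "carry_out", "payload": {
  "targets": [
    {"hand":30,"x":0.001,"y":0.03,"z":0,"ax":0,"ay":0,"az":0},
    {"hand":30,"x":0.002,"y":0.08,"z":0,"ax":0,"ay":0,"az":0},
    {"hand":30,"x":0.004,"y":0.135,"z":0,"ax":0,"ay":0,"az":0},
    {"hand":30,"x":0.005,"y":0.19,"z":0,"ax":0,"ay":0,"az":0},
    {"hand":30,"x":0.006,"y":0.245,"z":0,"ax":0,"ay":0,"az":0},
    {"hand":30,"x":0.007,"y":0.3,"z":0,"ax":0,"ay":0,"az":0},
    {"hand":30,"x":0.008,"y":0.345,"z":0,"ax":0,"ay":0,"az":0},
    {"hand":30,"x":0.0085,"y":0.375,"z":0,"ax":0,"ay":0,"az":0}
  ]
}}

```text
t: 5.7
tool_pos: [0.5212, 0.2977, 0.4751]
orientation: [-0.182, -3.133, 0.002]
force: [-0.7, -0.6, -2.0]
opening: 0.0468
gripper_force: 24.9
```

{"api": "carry_out", "payload": {
  "targets": [
    {"hand":30,"x":0,"y":0.009,"z":0,"ax":0,"ay":0,"az":0},
    {"hand":30,"x":0,"y":0.011,"z":0.01,"ax":0,"ay":0,"az":0},
    {"hand":30,"x":0,"y":0.011,"z":0.025,"ax":0,"ay":0,"az":0},
    {"hand":30,"x":0,"y":0.011,"z":0.035,"ax":0,"ay":0,"az":0},
    {"hand":30,"x":0,"y":0.011,"z":0.035,"ax":0,"ay":0,"az":0},
    {"hand":30,"x":0,"y":0.011,"z":0.035,"ax":0,"ay":0,"az":0}
  ]
}}

```text
t: 6.45
tool_pos: [0.523, 0.3061, 0.4426]
orientation: [0.186, 3.136, 0.0]
force: [0.7, 1.4, -1.7]
opening: 0.0464
gripper_force: 24.9
```

```bash
python3 -c "
from h import *
g=bin2w([-.0235,.105,.122]);move(g)
for n in('scene','top'):
    p,D=read_camera(n);cv2.imwrite(f'pics/{n}2.png',p);np.save(f'pics/{n}2.npy',D);print(n,proj(n,np.array([g+[0,0,.036],g+[0,0,.155]])))
a=cv2.imread('pics/scene2.png')[100:260,200:360];b=cv2.imread('pics/top2.png')[120:240,190:350]
cv2.imwrite('pics/c2.png',cv2.convertScaleAbs(np.hstack([cv2.resize(a,(400,400)),cv2.copyMakeBorder(cv2.resize(b,(400,300)),0,100,0,0,0)]),alpha=1.8))"
```

```text
shift [0.0002 0.0004 0.1536] turn [ 0.0003  0.0004 -0.0008] | grasp now [0.5231 0.3061 0.2756]
scene [[243.27237637 153.5521071 ]
 [239.00199333 123.52794744]]
top [[225.64270591 185.00213375]
 [216.75616152 181.28909084]]
```

View pics/c2.png

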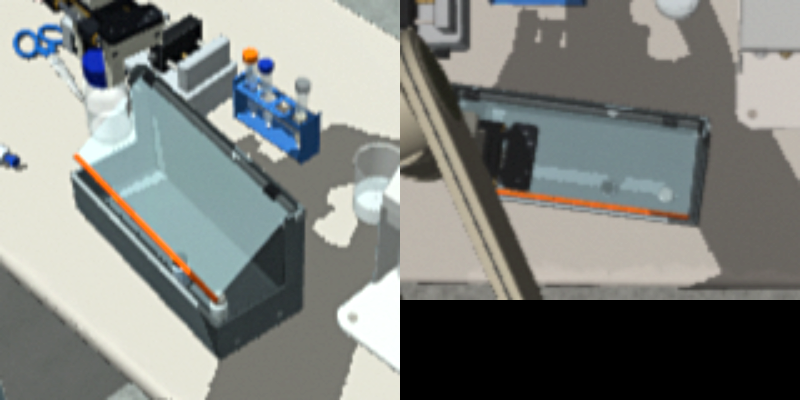

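The scene view shows the bottle held upright above the flap's left part (crop (110,110)); the bar is clear in front of it. I'll check the bottle's centre numerically.

```bash
python3 -c "
from h import *
from scipy.optimize import least_squares
P=cloud('scene',np.load('pics/scene2.npy'));p=cv2.imread('pics/scene2.png')
c=np.array([.523,.306])
m=(np.hypot(P[...,0]-c[0],P[...,1]-c[1])<.04)&(P[...,2]>.17)&(P[...,2]<.23)
q=P[m];f=least_squares(lambda a:np.hypot(*(q[:,:2]-a).T)-.028,c,loss='soft_l1',f_scale=.001);print(m.sum(),f.x,np.sqrt(2*f.cost/len(q)),q.min(0),q.max(0))
# same for bottle initially on bench
P=cloud('scene',np.load('pics/scene0.npy'));c=np.array([.486,-.078])
m=(np.hypot(P[...,0]-c[0],P[...,1]-c[1])<.04)&(P[...,2]>.02)&(P[...,2]<.08)
q=P[m];f=least_squares(lambda a:np.hypot(*(q[:,:2]-a).T)-.028,c,loss='soft_l1',f_scale=.001);print(m.sum(),f.x,np.sqrt(2*f.cost/len(q)))
"
```

```text
270 [0.52564259 0.30550707] 0.0014072538117948033 [0.49455273 0.27450181 0.17004464] [0.54880171 0.31972827 0.22980872]
254 [ 0.48851685 -0.07734033] 0.0012073952469755286
```

Bottle is within 2 mm of the prop spot in bin coordinates. Lowering.

{"api": "carry_out", "payload": {
  "targets": [
    {"hand":30,"x":0,"y":0,"z":0.015,"ax":0,"ay":0,"az":0},
    {"hand":30,"x":0,"y":0,"z":0.03,"ax":0,"ay":0,"az":0},
    {"hand":30,"x":0,"y":0,"z":0.045,"ax":0,"ay":0,"az":0},
    {"hand":30,"x":0,"y":0,"z":0.06,"ax":0,"ay":0,"az":0},
    {"hand":30,"x":0,"y":0,"z":0.075,"ax":0,"ay":0,"az":0},
    {"hand":30,"x":0,"y":0,"z":0.09,"ax":0,"ay":0,"az":0},
    {"hand":30,"x":0,"y":0,"z":0.1,"ax":0,"ay":0,"az":0},
    {"hand":30,"x":0,"y":0,"z":0.105,"ax":0,"ay":0,"az":0}
  ]
}}

```text
t: 7.55
tool_pos: [0.5229, 0.3063, 0.3365]
orientation: [-0.185, -3.136, 0.001]
force: [-1.3, 0.1, 0.6]
opening: 0.0466
gripper_force: 24.9
```

{"api": "carry_out", "payload": {
  "targets": [
    {"hand":30,"x":0,"y":0,"z":0.008,"ax":0,"ay":0,"az":0},
    {"hand":30,"x":0,"y":0,"z":0.018,"ax":0,"ay":0,"az":0},
    {"hand":30,"x":0,"y":0,"z":0.028,"ax":0,"ay":0,"az":0},
    {"hand":30,"x":0,"y":0,"z":0.036,"ax":0,"ay":0,"az":0},
    {"hand":30,"x":0,"y":0,"z":0.042,"ax":0,"ay":0,"az":0},
    {"hand":30,"x":0,"y":0,"z":0.045,"ax":0,"ay":0,"az":0},
    {"hand":30,"x":0,"y":0,"z":0.047,"ax":0,"ay":0,"az":0},
    {"hand":30,"x":0,"y":0,"z":0.047,"ax":0,"ay":0,"az":0}
  ]
}}

```text
t: 8.55
tool_pos: [0.5229, 0.3065, 0.2903]
orientation: [0.185, 3.136, 0.0]
force: [-1.1, -0.1, -2.1]
opening: 0.0465
gripper_force: 24.9
```

```bash
python3 -c "
from h import *
g=bin2w([-.0235,.105,.1215]);move(g);print(read_state()['force'])
for n in('scene','top'):
    p,D=read_camera(n);cv2.imwrite(f'pics/{n}3.png',p);np.save(f'pics/{n}3.npy',D)
a=cv2.imread('pics/scene3.png')[100:260,200:360];b=cv2.imread('pics/top3.png')[120:240,190:350]
cv2.imwrite('pics/c3.png',cv2.convertScaleAbs(np.hstack([cv2.resize(a,(400,400)),cv2.copyMakeBorder(cv2.resize(b,(400,300)),0,100,0,0,0)]),alpha=1.8))"
```

```text
shift [-0.      0.0001  0.0018] turn [ 0.      0.     -0.0003] | grasp now [0.5229 0.3065 0.1233]
[-1.06736068 -0.0830537  -2.14740101]
```

View pics/c3.png

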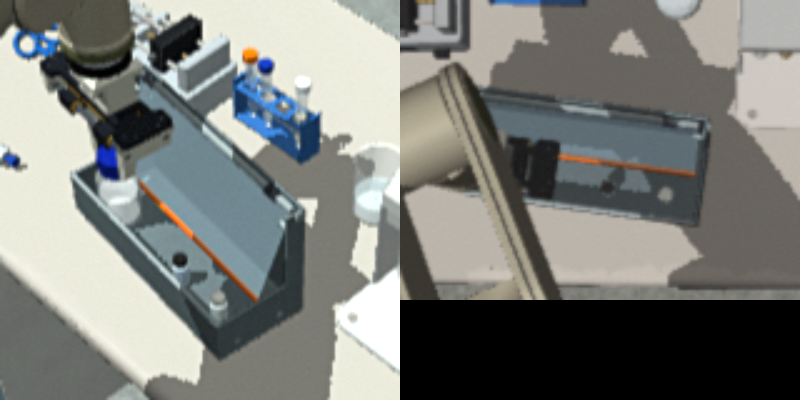

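The flap is open behind the bottle, and both vials are uncovered: black cap at scene crop (180,258), white at (217,297). The foot is about 2 mm above the floor, so I'll set it down.

{"api": "carry_out", "payload": {
  "targets": [
    {"hand":30,"x":0,"y":0,"z":0.001,"ax":0,"ay":0,"az":0},
    {"hand":30,"x":0,"y":0,"z":0.002,"ax":0,"ay":0,"az":0},
    {"hand":30,"x":0,"y":0,"z":0.0025,"ax":0,"ay":0,"az":0},
    {"hand":30,"x":0,"y":0,"z":0.0025,"ax":0,"ay":0,"az":0}
  ]
}}

```text
t: 9.15
tool_pos: [0.5231, 0.3065, 0.2883]
orientation: [0.185, 3.135, 0.001]
force: [-2.3, 0.6, 3.7]
opening: 0.0467
gripper_force: 24.9
```

Contact (+6 N). Releasing and rising.

{"api": "carry_out", "payload": {
  "targets": [
    {"hand":60,"x":0,"y":0,"z":0,"ax":0,"ay":0,"az":0},
    {"hand":75,"x":0,"y":0,"z":0,"ax":0,"ay":0,"az":0},
    {"hand":75,"x":0,"y":0,"z":0,"ax":0,"ay":0,"az":0},
    {"hand":75,"x":0,"y":0,"z":0,"ax":0,"ay":0,"az":0},
    {"hand":75,"x":0,"y":0,"z":-0.01,"ax":0,"ay":0,"az":0},
    {"hand":75,"x":0,"y":0,"z":-0.03,"ax":0,"ay":0,"az":0},
    {"hand":75,"x":0,"y":0,"z":-0.06,"ax":0,"ay":0,"az":0},
    {"hand":75,"x":0,"y":0,"z":-0.09,"ax":0,"ay":0,"az":0}
  ]
}}

```text
t: 10.15
tool_pos: [0.523, 0.3065, 0.3805]
orientation: [0.185, 3.135, 0.001]
force: [0.5, 0.2, -0.5]
opening: 0.0697
gripper_force: 0.0
```

```bash
python3 -c "
from h import *
print(read_state()['opening'])
c,s=np.cos(YAW),np.sin(YAW)
for n in('scene','top'):
    p,D=read_camera(n);cv2.imwrite(f'pics/{n}4.png',p);np.save(f'pics/{n}4.npy',D);P=cloud(n,D)
    for nm,y in(('black',-.04),('white',-.118)):
        q=bin2w([-.0275,y,.05]);m=(np.hypot(P[...,0]-q[0],P[...,1]-q[1])<.025)&(P[...,2]>.044)&(P[...,2]<.06)
        print(n,nm,m.sum(),cv2.minEnclosingCircle((P[m][:,:2]*1000).astype(np.float32)),np.median(p[m],0),np.median(P[m],0).round(4))
g=bin2w([-.0275,-.04,.05]);print('pred',g);move([g[0],g[1],.2])
a=cv2.imread('pics/scene4.png')[100:260,200:360];b=cv2.imread('pics/top4.png')[120:240,190:350]
cv2.imwrite('pics/c4.png',cv2.convertScaleAbs(np.hstack([cv2.resize(a,(400,400)),cv2.copyMakeBorder(cv2.resize(b,(400,300)),0,100,0,0,0)]),alpha=1.8))"
```

```text
0.06971636448090236
scene black 30 ((505.219970703125, 167.87144470214844), 12.281246185302734) [22.  21.  21.5] [0.5042 0.1669 0.0509]
scene white 31 ((497.7851257324219, 87.80635070800781), 10.074359893798828) [81. 84. 78.] [0.4946 0.0876 0.0514]
top black 25 ((502.2294921875, 170.0489959716797), 9.264123916625977) [29. 29. 28.] [0.5013 0.1707 0.0494]
top white 25 ((494.189453125, 91.00078582763672), 9.223376274108887) [71. 75. 74.] [0.4954 0.0899 0.0512]
pred [0.50200043 0.16299963 0.05      ]
shift [ 0.0051 -0.1457  0.0165] turn [ 0.0048  0.0077 -0.0003] | grasp now [0.5254 0.3076 0.2173]
```

View pics/c4.png

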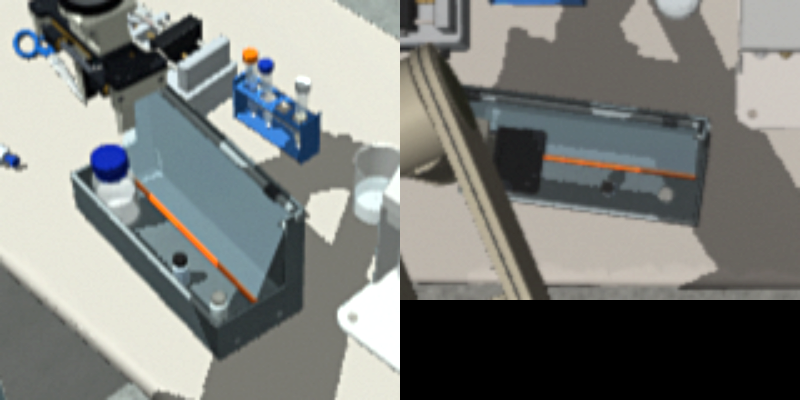

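The bottle stands upright with the flap leaning on its back; black cap at scene crop (180,258). Measured vial centre is about (0.503, 0.1685), cap top at about 0.05, as expected.

{"api": "carry_out", "payload": {
  "targets": [
    {"hand":60,"x":0.001,"y":-0.03,"z":0,"ax":0,"ay":0,"az":0},
    {"hand":50,"x":0.002,"y":-0.07,"z":0,"ax":0,"ay":0,"az":0},
    {"hand":50,"x":0.003,"y":-0.11,"z":0,"ax":0,"ay":0,"az":0},
    {"hand":50,"x":0.003,"y":-0.135,"z":0,"ax":0,"ay":0,"az":0},
    {"hand":50,"x":0.003,"y":-0.14,"z":0.01,"ax":0,"ay":0,"az":0},
    {"hand":50,"x":0.003,"y":-0.14,"z":0.02,"ax":0,"ay":0,"az":0},
    {"hand":50,"x":0.003,"y":-0.14,"z":0.02,"ax":0,"ay":0,"az":0}
  ]
}}

```text
t: 11.12
tool_pos: [0.503, 0.1684, 0.356]
orientation: [-0.184, -3.134, 0.001]
force: [0.5, -0.5, 0.3]
opening: 0.0467
gripper_force: 0.0
```

```bash
python3 -c "
from h import *
move([.503,.1685,.045])"
```

```text
shift [-3.00e-04  1.00e-04  1.44e-01] turn [-0.0006 -0.0027  0.0004] | grasp now [0.5026 0.1684 0.189 ]
```

{"api": "carry_out", "payload": {
  "targets": [
    {"hand":50,"x":0,"y":0,"z":0.02,"ax":0,"ay":0,"az":0},
    {"hand":50,"x":0,"y":0,"z":0.045,"ax":0,"ay":0,"az":0},
    {"hand":50,"x":0,"y":0,"z":0.07,"ax":0,"ay":0,"az":0},
    {"hand":50,"x":0,"y":0,"z":0.095,"ax":0,"ay":0,"az":0},
    {"hand":50,"x":0,"y":0,"z":0.115,"ax":0,"ay":0,"az":0},
    {"hand":50,"x":0,"y":0,"z":0.13,"ax":0,"ay":0,"az":0},
    {"hand":50,"x":0,"y":0,"z":0.14,"ax":0,"ay":0,"az":0},
    {"hand":50,"x":0,"y":0,"z":0.143,"ax":0,"ay":0,"az":0}
  ]
}}

```text
t: 12.12
tool_pos: [0.5033, 0.1678, 0.2141]
orientation: [-0.185, -3.135, 0.0]
force: [0.8, -0.0, 0.3]
opening: 0.0465
gripper_force: 0.0
```

{"api": "carry_out", "payload": {
  "targets": [
    {"hand":35,"x":0,"y":0,"z":0,"ax":0,"ay":0,"az":0},
    {"hand":25,"x":0,"y":0,"z":0,"ax":0,"ay":0,"az":0},
    {"hand":10,"x":0,"y":0,"z":0,"ax":0,"ay":0,"az":0},
    {"hand":5,"x":0,"y":0,"z":0,"ax":0,"ay":0,"az":0},
    {"hand":5,"x":0,"y":0,"z":0,"ax":0,"ay":0,"az":0},
    {"hand":5,"x":0,"y":0,"z":0,"ax":0,"ay":0,"az":0}
  ],
  "newtons": 12
}}

```text
t: 12.88
tool_pos: [0.5038, 0.1678, 0.2152]
orientation: [0.185, 3.135, 0.0]
force: [0.0, 1.1, 2.4]
opening: 0.0214
gripper_force: 11.9
```

Vial held (21.4 mm). Lift straight up.

{"api": "carry_out", "payload": {
  "targets": [
    {"hand":5,"x":0,"y":0,"z":-0.01,"ax":0,"ay":0,"az":0},
    {"hand":5,"x":0,"y":0,"z":-0.03,"ax":0,"ay":0,"az":0},
    {"hand":5,"x":0,"y":0,"z":-0.055,"ax":0,"ay":0,"az":0},
    {"hand":5,"x":0,"y":0,"z":-0.08,"ax":0,"ay":0,"az":0},
    {"hand":5,"x":0,"y":0,"z":-0.105,"ax":0,"ay":0,"az":0},
    {"hand":5,"x":0,"y":0,"z":-0.13,"ax":0,"ay":0,"az":0},
    {"hand":5,"x":0,"y":0,"z":-0.145,"ax":0,"ay":0,"az":0},
    {"hand":5,"x":0,"y":0,"z":-0.15,"ax":0,"ay":0,"az":0}
  ]
}}

```text
t: 13.88
tool_pos: [0.5036, 0.1678, 0.3657]
orientation: [0.185, 3.135, 0.001]
force: [-0.0, 0.0, -1.0]
opening: 0.021
gripper_force: 11.8
```

```bash
python3 -c "
from h import *
move([.441,-.259,.198])"
```

```text
shift [ 0.012  -0.4312  0.0005] turn [ 0.0004  0.0012 -0.0003] | grasp now [0.5038 0.1678 0.1987]
```

{"api": "carry_out", "payload": {
  "targets": [
    {"hand":5,"x":0.001,"y":-0.03,"z":0,"ax":0,"ay":0,"az":0},
    {"hand":5,"x":0.002,"y":-0.08,"z":0,"ax":0,"ay":0,"az":0},
    {"hand":5,"x":0.003,"y":-0.135,"z":0,"ax":0,"ay":0,"az":0},
    {"hand":5,"x":0.005,"y":-0.19,"z":0,"ax":0,"ay":0,"az":0},
    {"hand":5,"x":0.007,"y":-0.245,"z":0,"ax":0,"ay":0,"az":0},
    {"hand":5,"x":0.009,"y":-0.3,"z":0,"ax":0,"ay":0,"az":0},
    {"hand":5,"x":0.01,"y":-0.35,"z":0,"ax":0,"ay":0,"az":0},
    {"hand":5,"x":0.011,"y":-0.39,"z":0,"ax":0,"ay":0,"az":0}
  ]
}}

```text
t: 14.88
tool_pos: [0.4458, -0.22, 0.3637]
orientation: [-0.187, -3.135, -0.001]
force: [0.0, -1.0, -0.5]
opening: 0.0215
gripper_force: 11.8
```

{"api": "carry_out", "payload": {
  "targets": [
    {"hand":5,"x":0.001,"y":-0.025,"z":0,"ax":0,"ay":0,"az":0},
    {"hand":5,"x":0.001,"y":-0.038,"z":0.015,"ax":0,"ay":0,"az":0},
    {"hand":5,"x":0.001,"y":-0.041,"z":0.04,"ax":0,"ay":0,"az":0},
    {"hand":5,"x":0.001,"y":-0.041,"z":0.07,"ax":0,"ay":0,"az":0},
    {"hand":5,"x":0.001,"y":-0.041,"z":0.095,"ax":0,"ay":0,"az":0},
    {"hand":5,"x":0.001,"y":-0.041,"z":0.11,"ax":0,"ay":0,"az":0},
    {"hand":5,"x":0.001,"y":-0.041,"z":0.115,"ax":0,"ay":0,"az":0},
    {"hand":5,"x":0.001,"y":-0.041,"z":0.115,"ax":0,"ay":0,"az":0}
  ]
}}

```text
t: 15.88
tool_pos: [0.4411, -0.2587, 0.2498]
orientation: [-0.184, -3.136, -0.0]
force: [0.1, 0.7, 0.5]
opening: 0.0213
gripper_force: 11.8
```

```bash
python3 -c "
from h import *
move([.441,-.259,.0465])
for n in('scene','top'):
    p,D=read_camera(n);cv2.imwrite(f'pics/{n}5.png',p)
a=cv2.imread('pics/scene5.png')[130:350,200:420]
cv2.imwrite('pics/c5.png',cv2.convertScaleAbs(cv2.resize(a,(600,600)),alpha=1.8))"
```

```text
shift [ 0.     -0.0003  0.0363] turn [ 0. -0.  0.] | grasp now [ 0.4411 -0.2587  0.0828]
```

View pics/c5.png

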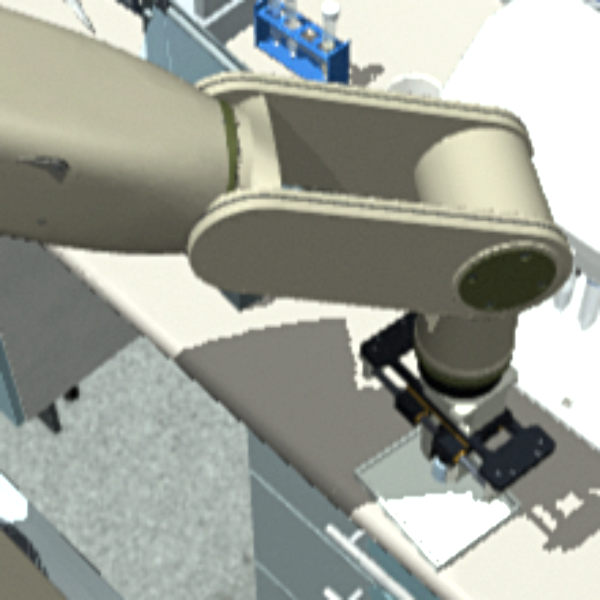

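The vial (crop (440,470)) is over the middle of the tray. Lowering.

{"api": "carry_out", "payload": {
  "targets": [
    {"hand":5,"x":0,"y":0,"z":0.01,"ax":0,"ay":0,"az":0},
    {"hand":5,"x":0,"y":0,"z":0.022,"ax":0,"ay":0,"az":0},
    {"hand":5,"x":0,"y":0,"z":0.029,"ax":0,"ay":0,"az":0},
    {"hand":5,"x":0,"y":0,"z":0.032,"ax":0,"ay":0,"az":0},
    {"hand":5,"x":0,"y":0,"z":0.034,"ax":0,"ay":0,"az":0},
    {"hand":5,"x":0,"y":0,"z":0.0355,"ax":0,"ay":0,"az":0},
    {"hand":5,"x":0,"y":0,"z":0.0365,"ax":0,"ay":0,"az":0},
    {"hand":5,"x":0,"y":0,"z":0.0365,"ax":0,"ay":0,"az":0}
  ]
}}

```text
t: 16.98
tool_pos: [0.441, -0.2589, 0.2134]
orientation: [0.185, 3.136, -0.0]
force: [0.6, -0.0, -0.3]
opening: 0.0212
gripper_force: 11.8
```

{"api": "carry_out", "payload": {
  "targets": [
    {"hand":5,"x":0,"y":0,"z":0.0008,"ax":0,"ay":0,"az":0},
    {"hand":5,"x":0,"y":0,"z":0.0015,"ax":0,"ay":0,"az":0},
    {"hand":5,"x":0,"y":0,"z":0.0015,"ax":0,"ay":0,"az":0}
  ]
}}

```text
t: 17.35
tool_pos: [0.4415, -0.2589, 0.213]
orientation: [0.185, 3.135, -0.001]
force: [-1.1, 2.8, 8.9]
opening: 0.0212
gripper_force: 12.1
```

Contact (8.9 N). Ease up slightly, release, and retreat.

{"api": "carry_out", "payload": {
  "targets": [
    {"hand":5,"x":0,"y":0,"z":-0.001,"ax":0,"ay":0,"az":0},
    {"hand":25,"x":0,"y":0,"z":-0.001,"ax":0,"ay":0,"az":0},
    {"hand":45,"x":0,"y":0,"z":-0.001,"ax":0,"ay":0,"az":0},
    {"hand":60,"x":0,"y":0,"z":-0.001,"ax":0,"ay":0,"az":0},
    {"hand":60,"x":0,"y":0,"z":-0.001,"ax":0,"ay":0,"az":0},
    {"hand":60,"x":0,"y":0,"z":-0.01,"ax":0,"ay":0,"az":0},
    {"hand":60,"x":0,"y":0,"z":-0.035,"ax":0,"ay":0,"az":0},
    {"hand":60,"x":0,"y":0,"z":-0.065,"ax":0,"ay":0,"az":0}
  ]
}}

```text
t: 18.35
tool_pos: [0.4407, -0.2587, 0.2775]
orientation: [-0.185, -3.135, -0.001]
force: [0.7, 0.1, 0.4]
opening: 0.0557
gripper_force: 0.0
```

{"api": "carry_out", "payload": {
  "targets": [
    {"hand":60,"x":0,"y":-0.01,"z":-0.04,"ax":0,"ay":0,"az":0},
    {"hand":60,"x":0,"y":-0.03,"z":-0.08,"ax":0,"ay":0,"az":0},
    {"hand":60,"x":0,"y":-0.06,"z":-0.11,"ax":0,"ay":0,"az":0},
    {"hand":60,"x":0,"y":-0.1,"z":-0.13,"ax":0,"ay":0,"az":0},
    {"hand":60,"x":0,"y":-0.14,"z":-0.14,"ax":0,"ay":0,"az":0},
    {"hand":60,"x":0,"y":-0.17,"z":-0.14,"ax":0,"ay":0,"az":0},
    {"hand":60,"x":0,"y":-0.18,"z":-0.14,"ax":0,"ay":0,"az":0},
    {"hand":60,"x":0,"y":-0.18,"z":-0.14,"ax":0,"ay":0,"az":0}
  ]
}}

```text
t: 19.35
tool_pos: [0.4197, -0.4376, 0.4166]
orientation: [-0.186, -3.136, -0.001]
force: [0.2, 0.4, 0.8]
opening: 0.0556
gripper_force: 0.0
```

```bash
python3 -c "
from h import *
for n in('scene','top'):
    p,D=read_camera(n);cv2.imwrite(f'pics/{n}6.png',p)
a=cv2.imread('pics/scene6.png')[120:340,210:430];b=cv2.imread('pics/top6.png')[130:250,190:430]
cv2.imwrite('pics/c6.png',cv2.convertScaleAbs(np.hstack([cv2.resize(a,(400,400)),cv2.copyMakeBorder(cv2.resize(b,(400,200)),0,200,0,0,0)]),alpha=1.5))"
```

```text
(no output)
```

View pics/c6.png

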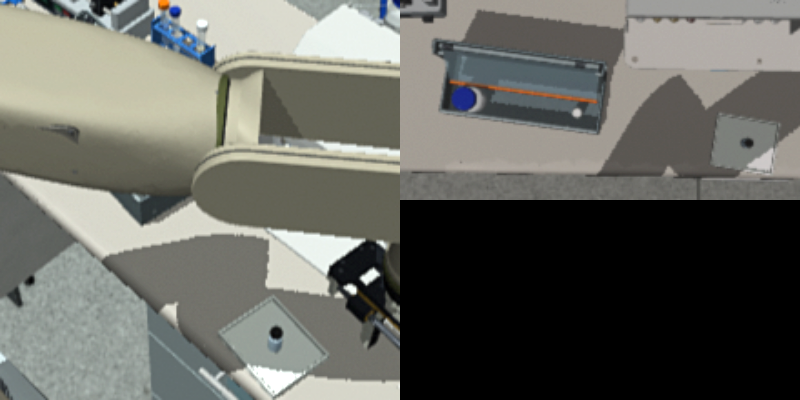

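The black-capped vial stands upright in the tray (scene crop (276,337), top crop (748,143)). The bottle holds the flap open (463,98) and the white vial is in place (577,113).

```bash
python3 -c "
from plant import robot
print(robot.close_job())"
```

```text
the job is handed in; nothing more can be done
None
```

The job is done and handed in at about 19 s: the bottle stands upright in the bin's left half holding the flap open, the black-capped vial stands in the tray, and the white-capped vial is still in its place.

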